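Sweep the spent cells into the catch tray

ROBOT

A 7-joint arm with a two-finger parallel gripper is mounted at the origin on a cart in front of the work surface, level with it; the furniture and walls round the work are solid. World frame = base frame: x ahead of the robot, y to its left, z up, the work surface at z = 0. Lengths are in mm, angles in rad, forces in N, time in s.
With the tool pointing down it reaches from about 425 to 825 mm from the base axis. Payload 3.6 kg.
Tool frame: the origin (TCP) lies midway between the tips of the shut fingers; the grasp point (between the pads) lies 19 mm behind it; z points along the fingers, y is the line along which they close (so a half turn about z gives the same grasp; the last joint's range is limited). The gripper opens to 85 mm and grips with 20 to 120 N. Pads are 22 mm wide; open, the fingers measure 114 mm over their backs; the gripper's body (76 mm by 85 mm) begins 54 mm behind the grasp point. The pads swing forward as they close: fully open they stand 13 mm farther back than shut.
Start: joints at [-1.228, 0.615, -0.013, 1.423, 0.008, 1.103, -0.04], TCP at [234.288, 606.277, 231.297] pointing down, gripper open.
Joint ranges: [-3.12, 3.12], [-0.3, 2.06], [-1.34, 1.32], [0.26, 2.42], [-1.36, 4.5], [0.01, 1.98], [-2.84, 2.84]. Speed limits (rad/s): [2.79, 2.79, 3.14, 3.14, 3.14, 3.14, 3.14].

INTERFACE

Orientations are given as a rotation vector (axis times angle).
In Python, from bench import env gives the robot as it stands.
- The arm moves only by the shell command python3 -m crank 'ROWS' [FORCE]. ROWS is JSON, a list of rows, each a list of 3 entries, a list of its own where there are three numbers: the turn, a rotation vector about the tool's x, y, z in rad, then the shift along the tool's x, y, z in mm, then the gripper command: -1 is shut, 1 is fully open, values between are in proportion. A call has exactly 8 rows; each row is the pose to reach, as a shift and turn from the pose commanded when the call began, along the tool's axes at that moment; what a row does not reach only later rows make up. A row lasts 1/12 s, in which the tool goes at most 41.7 mm and 7.16 degrees, less where a joint would pass 70% of its speed; a pose out of reach is approached as far as the arm can. A call with a gripper value outside its range is refused whole. The fingers move at their own pace and stop on an object; FORCE is the grip in N (left out, the last holds). Time passes only in rows, so rows that repeat a pose let the fingers close, or fill a call up. It gives the time, the measured TCP pose, the force, the opening and the grip force at its end, in the units of the state.
- env.state(): the state, without advancing time (a new reading comes with each control period).
- env.read_camera(name): name is "side" or "top" or "wrist"; returns (picture, depth): 420x560x3 uint8, red, green, blue; 420x560 float32, mm along the optical axis (not along the pixel's ray), 0 where there is no reading.
- env.camera_params(name): a dict with "K" (3x3 intrinsics, pixels), "R" (3x3) and "t" (3): a world point X has camera coordinates R X + t; the wrist camera has in their place "hand_eye" (4x4, takes a point from camera to tool coordinates, whose origin is the TCP and whose axes are the flange's). Camera axes: x right, y down, z forward; pixel columns grow to the right and rows downward; lengths in mm; the calibration is good to about 2 mm. A picture is of the moment at which its call begins: read the wrist's pose just before it. camera_params takes no time and is no camera call.
- env.hand_in(): hands the job in; it is judged then, once.
The state is a dict: "time": time; "q": joint angles; "dq": joint speeds; "tau": joint torques, N m; "eef_pos": TCP position; "orientation": TCP orientation; "contact_force": force on the tool from outside, world axes, zero at the start; "torque": the same for the moment, N m; "grip_width": opening from 0.0 (shut) to 1.0 (fully open); "grasp_force": force on a finger pad.
Only numpy, scipy, OpenCV 4.12 (cv2) and the standard library are available. Lean on these libraries where they do the work, as an engineer would, in place of code of your own. Each camera call takes 0.05 s, during which the arm holds its last target. There are 200 camera calls.

TASK

Three spent AA cells lie about on the bench: sweep them with the closed fingers, sliding them along the bench, over the lip and into the open-fronted steel tray until every cell lies flat and wholly on the tray's level floor. Do not pick any cell up, and leave the vial, the small crucible and the brass weight standing where they are.

Things in the scene. Friction and masses are not known exactly. Their poses are not given: they have to be found in the camera images.
- tray: Open-fronted bare steel tray, screwed to the bench. Origin: centre of its flat floor, at bench height (z = 0); x axis from the open front to the back wall (the way in), y along its width. Floor 2 mm thick, x -70 to +70, y -120 to +120 mm; walls 28 mm high at the back and both sides. At the open front, x -90 to -70 mm, a full-width lip ramps up from the bench to the floor.
- cell_1: Spent AA cell (green and white battery) lying on its side, 15 mm thick and high, 50 mm long, 23 g; one of three alike. It slides and does not roll. Origin: middle of its underside; its y axis runs along its length.
- cell_1_end_a (a point): Centre of the +y end face of cell_1, 25 mm from its middle, 7.5 mm above its underside.
- cell_1_end_b (a point): Centre of the -y end face of cell_1, 25 mm from its middle, 7.5 mm above its underside.
- cell_2: Spent AA cell (green and white battery) lying on its side, 15 mm thick and high, 50 mm long, 23 g; one of three alike. It slides and does not roll. Origin: middle of its underside; its y axis runs along its length.
- cell_2_end_a (a point): Centre of the +y end face of cell_2, 25 mm from its middle, 7.5 mm above its underside.
- cell_2_end_b (a point): Centre of the -y end face of cell_2, 25 mm from its middle, 7.5 mm above its underside.
- cell_3: Spent AA cell (green and white battery) lying on its side, 15 mm thick and high, 50 mm long, 23 g; one of three alike. It slides and does not roll. Origin: middle of its underside; its y axis runs along its length.
- cell_3_end_a (a point): Centre of the +y end face of cell_3, 25 mm from its middle, 7.5 mm above its underside.
- cell_3_end_b (a point): Centre of the -y end face of cell_3, 25 mm from its middle, 7.5 mm above its underside.
- vial: Glass screw-cap vial with black cap, 27 mm across, 58 mm high, standing on the bench; a bystander. Origin: centre of its underside.
- crucible: Small cream alumina crucible, 38 mm across the rim, 34 mm high, standing on the bench; a bystander. Origin: centre of its underside.
- weight: Brass laboratory weight with a knob, 30 mm across, 50 mm high, standing on the bench; a bystander. Origin: centre of its underside.
Things that resemble listed ones, but are neither listed nor needed, are in the scene too. What is shaped like the cell_1 but blue is not meant. Leave any brown look-alike of the cell_3 alone.

How it is judged (in metres and radians):
At the end, for the whole second after the job is handed in: Both end-face centres of every cell lie over the tray's flat floor (between the walls, at least 3 mm behind the top of the lip) and less than 18 mm above the bench, the cells are at rest (under 20 mm/s), and the vial, crucible and weight stand within 20 mm of their starts, tilted less than 0.2 rad (x of cell_1_end_a in the frame of tray between -0.067 and 0.072 m and y of cell_1_end_a in the frame of tray between -0.122 and 0.122 m and z of each of cell_1_end_a, cell_1_end_b, cell_2_end_a, cell_2_end_b, cell_3_end_a, cell_3_end_b in the frame of tray below 0.018 m and x of cell_1_end_b in the frame of tray between -0.067 and 0.072 m and y of cell_1_end_b in the frame of tray between -0.122 and 0.122 m and x of cell_2_end_a in the frame of tray between -0.067 and 0.072 m and y of cell_2_end_a in the frame of tray between -0.122 and 0.122 m and x of cell_2_end_b in the frame of tray between -0.067 and 0.072 m and y of cell_2_end_b in the frame of tray between -0.122 and 0.122 m and x of cell_3_end_a in the frame of tray between -0.067 and 0.072 m and y of cell_3_end_a in the frame of tray between -0.122 and 0.122 m and x of cell_3_end_b in the frame of tray between -0.067 and 0.072 m and y of cell_3_end_b in the frame of tray between -0.122 and 0.122 m and linear speed of each of cell_1, cell_2, cell_3 below 0.02 m/s and distance of each of vial, crucible, weight from where it was at the start of the episode below 0.02 m and angle between each of vial, crucible, weight's own z axis and vertical below 0.2 rad); the robot touches nothing.
It fails at once if a cell is lifted more than 25 mm off the bench (height (world z) of any of cell_1, cell_2, cell_3 above 0.025 m).
It fails at once if the vial, crucible or weight is moved more than 20 mm or tilted more than 0.2 rad (distance of any of vial, crucible, weight from where it was at the start of the episode above 0.02 m or angle between any of vial, crucible, weight's own z axis and vertical above 0.2 rad).
It also fails if it takes over 70 s, if anything falls off the work surface, if the arm or the gripper's body presses on something with over 40 N, if the wrist force passes 120 N, or if a joint passes its speed limit or range.

## Working session

There is one attempt and no reset: what is moved stays moved. The work goes in short steps, Python scripts to look and compute and a shell command to move; the robot and the scene stay as the last step left them, time stands still between calls to the robot, and variables do not carry over. Pictures are saved under pics/ and viewed, at most 13 in all, crops included, and the job is handed in when it is done.

```bash
ls; mkdir -p pics; python3 - <<'E'
from bench import env
import cv2,numpy as np
s=env.state();print(s)
for n in("top","side"):
    p,d=env.read_camera(n);cv2.imwrite(f"pics/{n}0.png",p[:,:,::-1]);np.save(f"{n}0.npy",d)
    print(n,env.camera_params(n))
E
```

```text
pics
{'time': 0.0, 'q': array([-1.22848736,  0.61589731, -0.01261171,  1.4249095 ,  0.00808593,
        1.10337719, -0.04045285]), 'dq': array([-1.63748573e-03, -2.08770504e-04, -7.21504322e-04, -1.14829089e-05,
        5.82691364e-04, -1.09006100e-03, -1.82052794e-04]), 'tau': array([ 1.07486687e-04, -4.69216061e+01,  2.59158919e-01, -1.71042126e+01,
        1.00064208e-02,  9.52464907e-03,  6.10034817e-06]), 'eef_pos': array([234.0434506 , 605.58538607, 230.14884385]), 'orientation': array([-0.57595937, -3.08789508,  0.00393139]), 'contact_force': array([-0.37335926, -0.45953684, -0.32889178]), 'torque': array([ 0.00917115, -0.02164403,  0.0174531 ]), 'grasp_force': 0.0, 'grip_width': 0.999497641064307}
top {'K': array([[508.92799615,   0.        , 277.87274647],
       [  0.        , 508.92799615, 200.48994788],
       [  0.        ,   0.        ,   1.        ]]), 'R': array([[ 0.00505432, -0.99994056,  0.00966105],
       [-0.98337825, -0.00672365, -0.18144425],
       [ 0.18149843, -0.00858339, -0.98335378]]), 't': array([ 21.52526377, 565.14763796, 848.49861209])}
side {'K': array([[515.16019646,   0.        , 285.07710763],
       [  0.        , 515.16019646, 203.38704294],
       [  0.        ,   0.        ,   1.        ]]), 'R': array([[ 0.44287713, -0.89656715,  0.00521447],
       [-0.74810838, -0.37273599, -0.54900067],
       [ 0.49415958,  0.23923885, -0.83580565]]), 't': array([-226.43856414,  474.48428418,  587.72244352])}
```

View pics/top0.png

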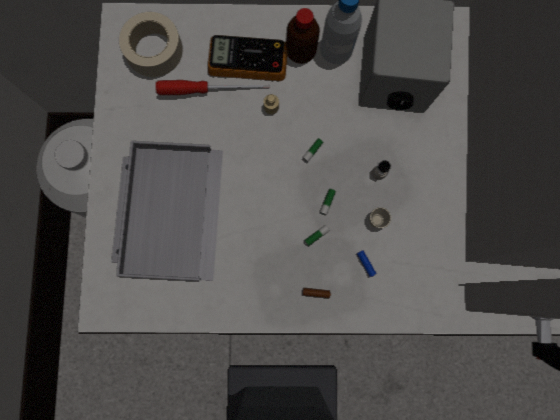

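View pics/side0.png

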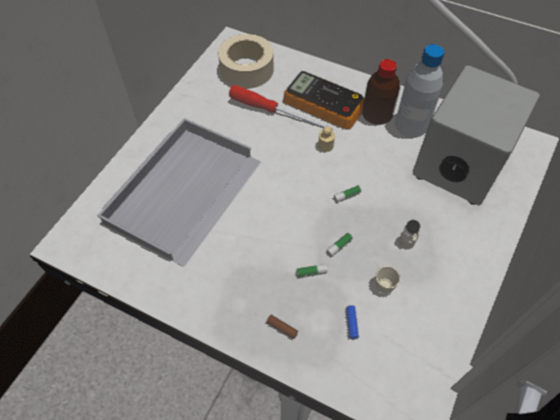

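The top view shows three green/white cells at (313,150), (328,202) and (317,235). The things they could be mistaken for are the brown look-alike at (316,293) and the blue one at (367,264), and I rule both out by colour. The vial is at (383,170), the crucible at (378,220) and the weight at (271,103). The tray is on the left, with its lip facing right from (222,151) to (213,280). The side view agrees.

```bash
cat > h.py <<'E'
from bench import env
import cv2,numpy as np
from scipy.spatial.transform import Rotation as Ro
P=env.camera_params("top");K,R,t=P["K"],P["R"],P["t"]
def ray(uv,z):
    d=R.T@np.linalg.solve(K,[uv[0],uv[1],1.]);c=-R.T@t
    return (c+d*(z-c[2])/d[2])[:2]
def cells(p,z=8):
    hsv=cv2.cvtColor(p,cv2.COLOR_RGB2HSV)
    m=cv2.inRange(hsv,(45,90,30),(85,255,255))
    out=[]
    for c in cv2.findContours(m,cv2.RETR_EXTERNAL,cv2.CHAIN_APPROX_NONE)[0]:
        if cv2.contourArea(c)<25: continue
        (u,v),(w,h),a=cv2.minAreaRect(c)
        q=np.array([ray(x[0],z) for x in c]);
        vx,vy,_,_=cv2.fitLine(q.astype(np.float32),cv2.DIST_L2,0,.01,.01).ravel()
        pr=q@[vx,vy]
        out.append(((u,v),q.mean(0),np.array([vx,vy]),np.ptp(pr)))
    return out
def look(name):
    p,d=env.read_camera("top");cv2.imwrite(f"pics/{name}.png",p[:,:,::-1]);return p,d
E
python3 - <<'E'
from h import *
p=cv2.imread("pics/top0.png")[:,:,::-1].copy()
for c in cells(p):print(np.round(c[0]),c[1].round(1),c[2].round(2),c[3].round(1))
for n,uv in dict(lipA=(222.5,151),lipB=(213,280),).items():print(n,ray(uv,0))
for n,uv in dict(wallTR=(209,146),wallBR=(198,279),wallTL=(133,143),wallBL=(120,276)).items():print(n,ray(uv,28))
print('vial',ray((384,163),58),'cruc',ray((379,215),34),'weight',ray((271,98),50),'brown',ray((316,293),8),'blue',ray((367,264),8))
s=env.state();print(Ro.from_rotvec(s['orientation']).as_matrix().round(3))
a=np.clip(p[120:300,190:400].astype(float)*1.6,0,255).astype(np.uint8)
cv2.imwrite("pics/crop.png",cv2.resize(a,None,fx=3.3,fy=3.3,interpolation=cv2.INTER_CUBIC)[:,:,::-1])
E
```

```text
[313. 237.] [504.5 -40.3] [ 0.58 -0.81] 31.1
[329. 197.] [580.  -70.7] [ 0.93 -0.37] 30.4
[316. 146.] [678.7 -46.3] [ 0.79 -0.61] 29.3
lipA [669.62231467 130.33810584]
lipB [426.81611314 141.56826301]
wallTR [670.99230306 152.60029708]
wallBR [427.66531102 164.77193661]
wallTL [675.63310051 293.11691407]
wallBL [432.1586261 302.193311 ]
vial [ 633.12169825 -164.02493526] cruc [ 542.97429003 -157.22025965] weight [756.97285183  38.48193359] brown [404.50075642 -44.86203401] blue [ 456.81879991 -138.04208119]
[[-0.933  0.36  -0.001]
 [ 0.36   0.933 -0.002]
 [-0.    -0.002 -1.   ]]
```

View pics/crop.png

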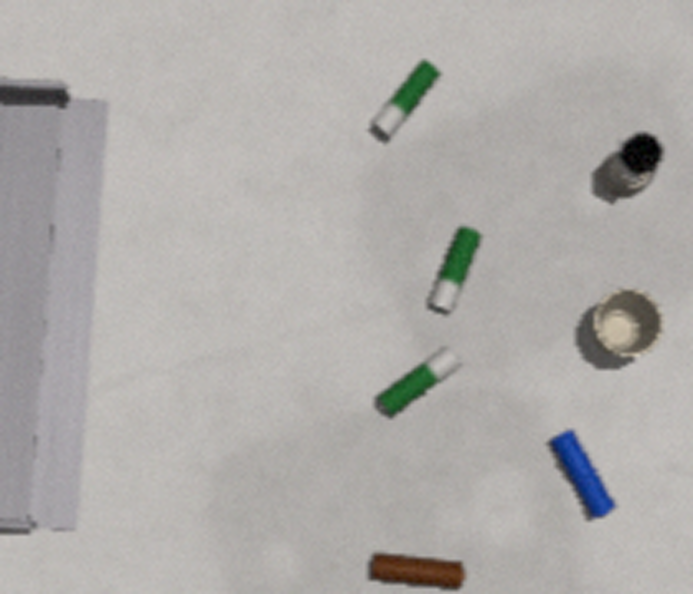

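The crop confirms the choice: three green and white cells, with the blue and brown ones separate. I'll align the tool with the tray, shut the gripper and move part of the way over.

```bash
python3 -m crank '[[[0,0,-0.1],[-33,-25,0],-1],[[0,0,-0.2],[-66,-49,0],-1],[[0,0,-0.3],[-99,-74,0],-1],[[0,0,-0.37],[-132,-98,0],-1],[[0,0,-0.37],[-165,-123,0],-1],[[0,0,-0.37],[-198,-147,0],-1],[[0,0,-0.37],[-231,-172,0],-1],[[0,0,-0.37],[-265,-197,0],-1]]' 30; python3 - <<'E'
from h import *
s=env.state();print(s['time'],s['q'].round(2),s['eef_pos'],s['grip_width']);print(Ro.from_rotvec(s['orientation']).as_matrix().round(3))
E
```

```text
time: 0.77
eef_pos: [410.6, 325.4, 231.1]
orientation: [0.002, -3.141, 0.001]
contact_force: [0.6, 0.3, 0.5]
grip_width: -0.003
grasp_force: 0.0
0.7667 [-0.65  0.42 -0.09  1.78  0.05  0.94  0.81] [410.60193137 325.40528336 231.05979812] -0.0031022751206187826
[[-1.    -0.001 -0.001]
 [-0.001  1.    -0.001]
 [ 0.001 -0.001 -1.   ]]
```

```bash
python3 -m crank '[[[0,0,0],[-14,-38,10],-1],[[0,0,0],[-28,-76,20],-1],[[0,0,0],[-42,-114,30],-1],[[0,0,0],[-56,-152,40],-1],[[0,0,0],[-70,-190,50],-1],[[0,0,0],[-84,-228,60],-1],[[0,0,0],[-98,-266,70],-1],[[0,0,0],[-112,-304,80],-1]]' && python3 -m crank '[[[0,0,0],[-14,-38,0],-1],[[0,0,0],[-28,-76,0],-1],[[0,0,0],[-42,-114,0],-1],[[0,0,0],[-49,-133,15],-1],[[0,0,0],[-49,-133,45],-1],[[0,0,0],[-49,-133,80],-1],[[0,0,0],[-49,-133,105],-1],[[0,0,0],[-49,-133,115],-1]]'
python3 - <<'E'
from h import *
p,d=look("t1")
for c in cells(p):print(np.round(c[0]),c[1].round(1),c[2].round(2),c[3].round(1))
print(env.state()['eef_pos'],env.state()['contact_force'])
p,d=env.read_camera("side");cv2.imwrite("pics/s1.png",p[:,:,::-1])
E
```

```text
time: 1.43
eef_pos: [522.5, 22.0, 150.7]
orientation: [0.002, -3.141, 0.0]
contact_force: [0.9, 0.8, 0.2]
grip_width: -0.0
grasp_force: 0.0
time: 2.1
eef_pos: [568.5, -108.7, 32.3]
orientation: [0.001, -3.134, -0.002]
contact_force: [-0.1, 0.1, 0.3]
grip_width: 0.001
grasp_force: 0.0
[313. 237.] [505.1 -40.9] [ 0.6 -0.8] 30.7
[315. 146.] [678.6 -46.1] [ 0.8 -0.6] 29.8
[ 568.51656157 -108.53540974   32.14038345] [-0.53567874 -0.56591954 -0.53711146]
```

View pics/s1.png

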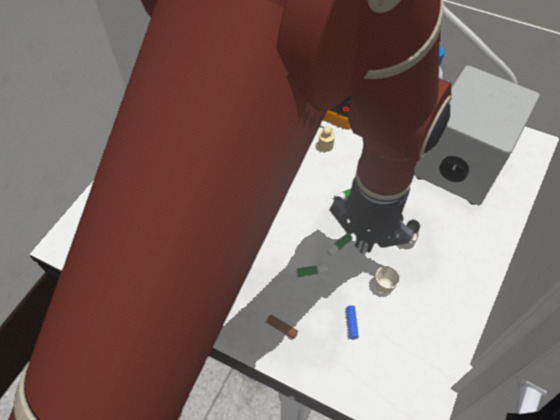

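The side view shows the shut gripper between cell_2 at (343,243) and the crucible at (386,280), clear of the vial. I'll push cell_2.

```bash
python3 -m crank '[[[0,0,0],[0,0,13],-1],[[0,0,0],[0,0,26],-1],[[0,0,0],[0,10,26],-1],[[0,0,0],[0,25,26],-1],[[0,0,0],[0,40,26],-1],[[0,0,0],[0,55,26],-1],[[0,0,0],[0,70,26],-1],[[0,0,0],[0,85,26],-1]]' && python3 -m crank '[[[0,0,0],[1,16,0],-1],[[0,0,0],[1,32,0],-1],[[0,0,0],[2,48,0],-1],[[0,0,0],[2,64,0],-1],[[0,0,0],[3,80,0],-1],[[0,0,0],[3,96,0],-1],[[0,0,0],[3,104,0],-1],[[0,0,0],[3,108,0],-1]]'
python3 - <<'E'
from h import *
p,d=look("t2")
for c in cells(p):print(np.round(c[0]),c[1].round(1),c[2].round(2),c[3].round(1))
p,d=env.read_camera("side");cv2.imwrite("pics/s2.png",p[:,:,::-1])
p2,d=env.read_camera("wrist");cv2.imwrite("pics/w2.png",p2[:,:,::-1])
cv2.imwrite("pics/sw2.png",cv2.resize(np.hstack([p,p2]),None,fx=.7,fy=.7)[:,:,::-1])
E
```

```text
time: 2.87
eef_pos: [572.9, -22.1, 12.7]
orientation: [-0.003, 3.138, 0.001]
contact_force: [0.8, -0.2, -0.9]
grip_width: 0.001
grasp_force: 0.1
time: 3.53
eef_pos: [569.1, 87.1, 12.1]
orientation: [-0.008, 3.139, 0.003]
contact_force: [0.8, 0.3, 0.5]
grip_width: -0.001
grasp_force: 0.1
[313. 238.] [504.5 -40.3] [ 0.59 -0.81] 31.1
[316. 146.] [678.7 -46.1] [ 0.8 -0.6] 29.3
```

View pics/sw2.png

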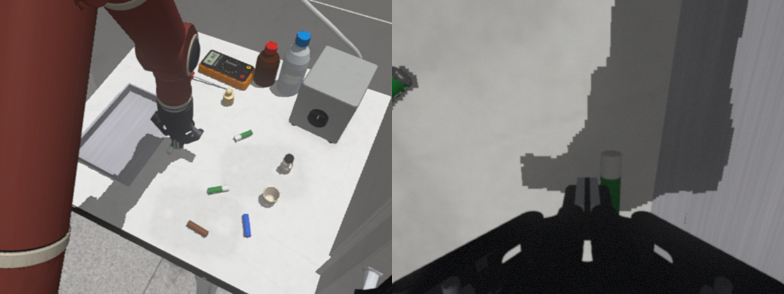

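The wrist view shows cell_2 lying flat against the finger face at (610,180) in the combined picture, just short of the lip. The TCP is at z = 12, so I'll lower it 5 mm and push on into the tray.

```bash
python3 -m crank '[[[0,0,0],[0,-1,3],-1],[[0,0,0],[0,-1,5],-1],[[0,0,0],[0,8,5],-1],[[0,0,0],[0,20,5],-1],[[0,0,0],[0,34,5],-1],[[0,0,0],[0,48,5],-1],[[0,0,0],[0,62,5],-1],[[0,0,0],[0,76,5],-1]]' && python3 -m crank '[[[0,0,0],[0,14,0],-1],[[0,0,0],[0,28,0],-1],[[0,0,0],[0,38,0],-1],[[0,0,0],[0,43,0],-1],[[0,0,0],[0,43,0],-1],[[0,0,0],[0,33,-5],-1],[[0,0,0],[0,13,-35],-1],[[0,0,0],[0,-7,-65],-1]]'
python3 - <<'E'
from h import *
p,d=look("t3")
for c in cells(p):print(np.round(c[0]),c[1].round(1),c[2].round(2),c[3].round(1))
s=env.state();p2,d=env.read_camera("wrist");cv2.imwrite("pics/w3.png",p2[:,:,::-1])
print(s['eef_pos'])
W=env.camera_params("wrist");H=W["hand_eye"];Kw=W["K"];Rt=Ro.from_rotvec(s['orientation']).as_matrix()
hsv=cv2.cvtColor(p2,cv2.COLOR_RGB2HSV);m=cv2.inRange(hsv,(45,90,30),(85,255,255))
for c in cv2.findContours(m,cv2.RETR_EXTERNAL,cv2.CHAIN_APPROX_NONE)[0]:
    if cv2.contourArea(c)<60: continue
    q=[]
    for px in cv2.boxPoints(cv2.minAreaRect(c)):
        d=Rt@H[:3,:3]@np.linalg.solve(Kw,[*px,1.]);o=s['eef_pos']+Rt@H[:3,3];q.append((o+d*(10-o[2])/d[2])[:2])
    print(np.round(q,0).tolist())
E
```

```text
time: 4.35
eef_pos: [568.3, 161.9, 5.5]
orientation: [-0.003, 3.141, 0.001]
contact_force: [0.3, 0.7, 0.0]
grip_width: 0.003
grasp_force: 0.1
time: 5.02
eef_pos: [566.7, 150.4, 69.7]
orientation: [0.001, -3.137, 0.004]
contact_force: [0.4, 0.5, 0.6]
grip_width: -0.002
grasp_force: 0.0
[313. 238.] [504.4 -40.3] [ 0.59 -0.81] 31.1
[316. 146.] [678.7 -46.1] [ 0.8 -0.6] 29.3
[571.97672242 143.78713747  76.75633625]
[[690.0, -63.0], [664.0, -41.0], [673.0, -33.0], [700.0, -54.0]]
[[593.0, 222.0], [561.0, 222.0], [562.0, 235.0], [595.0, 236.0]]
```

View pics/w3.png

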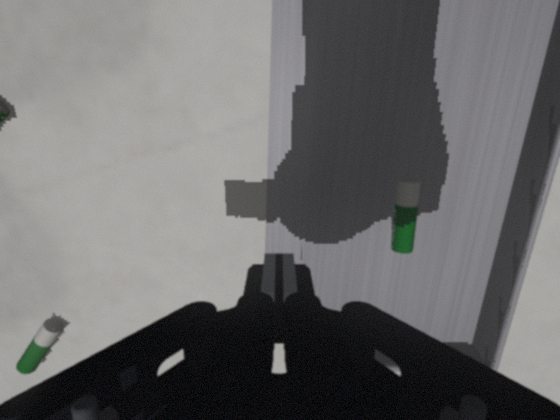

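cell_2 lies flat on the tray floor at about (570, 229) world, pixel (405,215). cell_3 (the one near the brown look-alike) is next: the fingers go behind its rear end at x = 516.

```bash
python3 -m crank '[[[0,0,0],[8,-36,0],-1],[[0,0,0],[16,-73,0],-1],[[0,0,0],[24,-110,0],-1],[[0,0,0],[32,-147,0],-1],[[0,0,0],[40,-184,0],-1],[[0,0,0],[48,-221,0],-1],[[0,0,0],[54,-255,0],-1],[[0,0,0],[54,-255,20],-1]]'; python3 -m crank '[[[0,0,0],[0,0,20],-1],[[0,0,0],[0,0,36],-1],[[0,0,0],[0,0,44],-1],[[0,0,0],[0,0,44],-1],[[0,0,0],[0,0,44],-1],[[0,0,0],[0,0,44],-1],[[0,0,0],[0,0,44],-1],[[0,0,0],[0,0,44],-1]]'
```

```text
time: 5.78
eef_pos: [513.8, -115.2, 53.0]
orientation: [0.024, 3.137, -0.015]
contact_force: [0.5, -2.0, 0.2]
grip_width: -0.001
grasp_force: 0.0
time: 6.45
eef_pos: [515.2, -102.1, 7.3]
orientation: [-0.002, 3.14, -0.001]
contact_force: [-0.4, 0.1, 1.1]
grip_width: 0.001
grasp_force: 0.0
```

```bash
python3 -m crank '[[[0,0,0],[0,10,1],-1],[[0,0,0],[0,20,1],-1],[[0,0,0],[0,30,1],-1],[[0,0,0],[0,40,1],-1],[[0,0,0],[1,52,1],-1],[[0,0,0],[2,64,1],-1],[[0,0,0],[3,76,1],-1],[[0,0,0],[4,86,1],-1]]'
cat >> h.py <<'E'
def wlook(name):
    s=env.state();p2,d=env.read_camera("wrist");cv2.imwrite(f"pics/{name}.png",p2[:,:,::-1])
    print(s['time'],s['eef_pos'].round(1))
    W=env.camera_params("wrist");H=W["hand_eye"];Kw=W["K"];Rt=Ro.from_rotvec(s['orientation']).as_matrix()
    m=cv2.inRange(cv2.cvtColor(p2,cv2.COLOR_RGB2HSV),(45,90,30),(85,255,255))
    for c in cv2.findContours(m,cv2.RETR_EXTERNAL,cv2.CHAIN_APPROX_NONE)[0]:
        if cv2.contourArea(c)<60: continue
        q=[]
        for px in cv2.boxPoints(cv2.minAreaRect(c)):
            d=Rt@H[:3,:3]@np.linalg.solve(Kw,[*px,1.]);o=s['eef_pos']+Rt@H[:3,3];q.append((o+d*(10-o[2])/d[2])[:2])
        print('w',np.round(q,0).tolist())
def tlook(name):
    p,d=look(name)
    for c in cells(p):print('t',c[1].round(0),c[2].round(2),c[3].round(0))
E
python3 -c "
from h import *
wlook('w4');tlook('t4')"
```

```text
time: 7.12
eef_pos: [510.3, -13.6, 5.4]
orientation: [0.006, -3.141, -0.001]
contact_force: [0.7, 0.2, 0.5]
grip_width: -0.003
grasp_force: 0.0
7.1167 [510.3 -13.6   5.4]
w [[468.0, -3.0], [467.0, 10.0], [501.0, 13.0], [502.0, -1.0]]
t [577. 229.] [1.   0.03] 30.0
t [679. -46.] [ 0.79 -0.61] 29.0
```

View pics/w4.png

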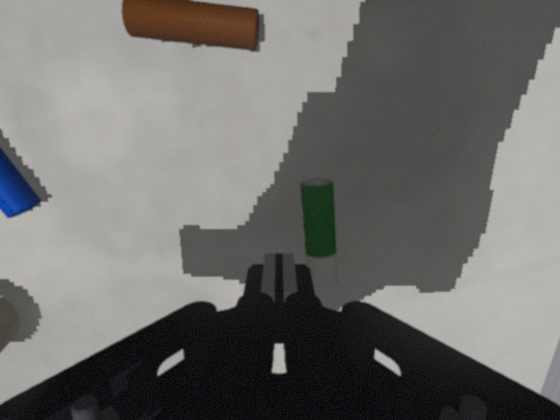

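cell_3, green at (318,218), is now square to the push, but the fingers are on its +x end. I'll back off 5 mm, recentre by 18 mm and push it in.

```bash
python3 -m crank '[[[0,0,0],[0,-6,0],-1],[[0,0,0],[10,-8,0],-1],[[0,0,0],[18,-8,0],-1],[[0,0,0],[18,-3,0],-1],[[0,0,0],[18,5,0],-1],[[0,0,0],[18,17,0],-1],[[0,0,0],[18,30,0],-1],[[0,0,0],[18,43,0],-1]]'; python3 -m crank '[[[0,0,0],[0,15,0],-1],[[0,0,0],[0,30,0],-1],[[0,0,0],[0,45,0],-1],[[0,0,0],[0,60,0],-1],[[0,0,0],[0,73,0],-1],[[0,0,0],[0,82,0],-1],[[0,0,0],[0,86,0],-1],[[0,0,0],[0,86,0],-1]]'
python3 -c "
from h import *
wlook('w5');tlook('t5')"
```

```text
time: 7.88
eef_pos: [493.1, 28.2, 5.5]
orientation: [-0.002, 3.141, 0.001]
contact_force: [0.4, -0.0, -0.3]
grip_width: -0.0
grasp_force: 0.1
time: 8.55
eef_pos: [492.5, 114.5, 5.4]
orientation: [-0.006, 3.141, 0.001]
contact_force: [-0.1, 0.5, 0.2]
grip_width: 0.002
grasp_force: 0.0
8.55 [492.5 114.5   5.4]
w [[503.0, 129.0], [468.0, 129.0], [469.0, 143.0], [503.0, 144.0]]
t [582. 231.] [ 0.97 -0.24] 24.0
t [679. -46.] [ 0.8 -0.6] 29.0
```

```bash
python3 -m crank '[[[0,0,0],[0,12,0],-1],[[0,0,0],[0,24,0],-1],[[0,0,0],[0,37,0],-1],[[0,0,0],[0,50,0],-1],[[0,0,0],[0,63,0],-1],[[0,0,0],[0,76,0],-1],[[0,0,0],[0,86,0],-1],[[0,0,0],[0,91,0],-1]]'; python3 -m crank '[[[0,0,0],[0,0,0],-1],[[0,0,0],[0,-10,0],-1],[[0,0,0],[0,-25,-20],-1],[[0,0,0],[0,-50,-50],-1],[[0,0,0],[0,-60,-65],-1],[[0,0,0],[0,-60,-65],-1],[[0,0,0],[0,-60,-65],-1],[[0,0,0],[0,-60,-65],-1]]'
python3 -c "
from h import *
wlook('w6');tlook('t6')"
```

```text
time: 9.32
eef_pos: [492.1, 205.7, 5.4]
orientation: [-0.005, 3.142, 0.002]
contact_force: [-0.3, -0.1, 0.1]
grip_width: -0.0
grasp_force: 0.1
time: 9.98
eef_pos: [491.7, 143.4, 69.9]
orientation: [0.001, -3.14, 0.0]
contact_force: [-0.1, -0.2, 0.4]
grip_width: -0.001
grasp_force: 0.0
9.9833 [491.7 143.4  69.9]
w [[501.0, 220.0], [468.0, 221.0], [470.0, 235.0], [503.0, 235.0]]
t [679. -46.] [ 0.79 -0.61] 29.0
```

cell_3 is on the floor with its green part at x 468–503, y 220–235. Next is cell_1: the fingers go behind its rear corner.

```bash
python3 -m crank '[[[0,0,0],[-24,-30,0],-1],[[0,0,0],[-48,-60,0],-1],[[0,0,0],[-72,-90,0],-1],[[0,0,0],[-96,-120,0],-1],[[0,0,0],[-120,-150,0],-1],[[0,0,0],[-144,-180,0],-1],[[0,0,0],[-168,-210,0],-1],[[0,0,0],[-191,-240,0],-1]]'; python3 -m crank '[[[0,0,0],[0,0,0],-1],[[0,0,0],[0,0,20],-1],[[0,0,0],[0,0,45],-1],[[0,0,0],[0,0,60],-1],[[0,0,0],[0,0,65],-1],[[0,0,0],[0,0,65],-1],[[0,0,0],[0,0,65],-1],[[0,0,0],[0,0,65],-1]]'
python3 -m crank '[[[0,0,0],[0,10,0],-1],[[0,0,0],[0,20,0],-1],[[0,0,0],[0,30,0],-1],[[0,0,0],[0,40,0],-1],[[0,0,0],[0,50,0],-1],[[0,0,0],[0,60,0],-1],[[0,0,0],[0,70,0],-1],[[0,0,0],[0,75,0],-1]]'
python3 -c "
from h import *
wlook('w7');tlook('t7')"
```

```text
time: 10.75
eef_pos: [684.1, -96.3, 68.8]
orientation: [0.004, -3.139, -0.001]
contact_force: [0.6, 0.7, -0.1]
grip_width: -0.003
grasp_force: 0.0
time: 11.42
eef_pos: [684.7, -95.8, 6.7]
orientation: [-0.003, 3.139, -0.001]
contact_force: [0.9, -0.1, 0.0]
grip_width: -0.002
grasp_force: 0.0
time: 12.08
eef_pos: [683.4, -17.8, 5.3]
orientation: [0.006, -3.141, -0.003]
contact_force: [0.4, -0.2, 0.3]
grip_width: 0.001
grasp_force: 0.0
12.0833 [683.4 -17.8   5.3]
w [[659.0, -16.0], [651.0, -5.0], [678.0, 13.0], [687.0, 3.0]]
t [484. 228.] [ 1.   -0.01] 29.0
t [577. 229.] [1.   0.03] 30.0
```

View pics/w7.png

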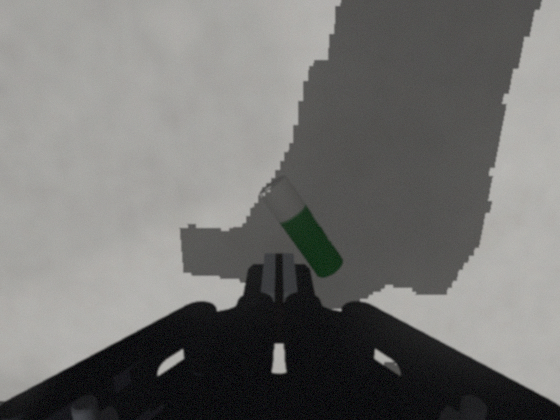

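cell_1 turned past square: its ends are now near (682,7) and (640,−21) world, green at (312,243) in the picture. Its long side now faces the tray, so I'll yaw the fingers by 0.585 to match and push along its normal.

```bash
python3 -m crank '[[[0,0,0],[0,-15,0],-1],[[0,0,-0.11],[3,-30,0],-1],[[0,0,-0.23],[3,-30,0],-1],[[0,0,-0.35],[3,-30,0],-1],[[0,0,-0.47],[3,-30,0],-1],[[0,0,-0.585],[3,-30,0],-1],[[0,0,-0.585],[3,-24,0],-1],[[0,0,-0.585],[3,-19,0],-1]]'; python3 -m crank '[[[0,0,0],[0,5,0],-1],[[0,0,0],[0,12,0],-1],[[0,0,0],[0,20,0],-1],[[0,0,0],[0,28,0],-1],[[0,0,0],[0,36,0],-1],[[0,0,0],[0,43,0],-1],[[0,0,0],[0,48,0],-1],[[0,0,0],[0,50,0],-1]]'
python3 -c "
from h import *
wlook('w8');tlook('t8');print(env.state()['q'].round(2))"
```

```text
time: 12.85
eef_pos: [680.3, -42.6, 5.3]
orientation: [0.898, -3.01, 0.002]
contact_force: [-0.6, 0.4, -0.3]
grip_width: 0.002
grasp_force: 0.0
time: 13.52
eef_pos: [652.2, 3.3, 5.5]
orientation: [0.91, -3.007, -0.001]
contact_force: [0.4, -0.0, 1.1]
grip_width: -0.002
grasp_force: 0.0
13.5167 [652.2   3.3   5.5]
w [[660.0, 24.0], [641.0, 12.0], [634.0, 23.0], [653.0, 36.0]]
t [483. 228.] [1.   0.01] 29.0
t [577. 229.] [1.   0.04] 30.0
[ 0.03  0.88 -0.11  1.6   0.14  0.67  2.  ]
```

View pics/w8.png

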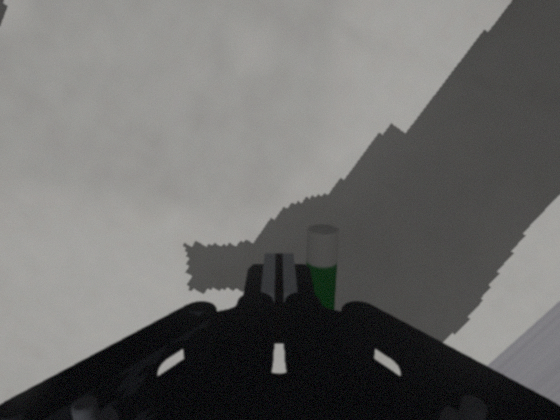

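cell_1 sits flat and centred on the fingers, white end at (322,240). I'll push on, turning the yaw back to zero so the path curves straight into the tray.

```bash
python3 -m crank '[[[0,0,0.1],[1.5,10,0],-1],[[0,0,0.195],[2.5,20,0],-1],[[0,0,0.29],[2,30.5,0],-1],[[0,0,0.39],[0.5,40.5,0],-1],[[0,0,0.49],[-1.5,50.5,0],-1],[[0,0,0.585],[-5,60.5,0],-1],[[0,0,0.585],[-9.5,67,0],-1],[[0,0,0.585],[-11,69.5,0],-1]]'
python3 -c "
from h import *
wlook('w9');tlook('t9')"
```

```text
time: 14.28
eef_pos: [623.9, 67.6, 5.4]
orientation: [-0.009, 3.141, 0.001]
contact_force: [-0.2, 0.6, 0.6]
grip_width: -0.001
grasp_force: 0.0
14.2833 [623.9  67.6   5.4]
w [[642.0, 81.0], [620.0, 81.0], [620.0, 94.0], [642.0, 95.0]]
t [576. 229.] [1.   0.04] 30.0
```

View pics/w9.png

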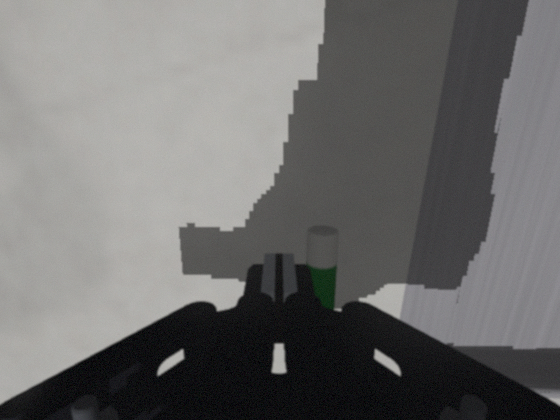

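cell_1 is square and centred just before the lip, pixel (322,260). Final push, then retreat and lift.

```bash
python3 -m crank '[[[0,0,0],[0,10,0],-1],[[0,0,0],[0,22,0],-1],[[0,0,0],[0,35,0],-1],[[0,0,0],[0,48,0],-1],[[0,0,0],[0,61,0],-1],[[0,0,0],[0,74,0],-1],[[0,0,0],[0,87,0],-1],[[0,0,0],[0,100,0],-1]]'; python3 -m crank '[[[0,0,0],[0,10,0],-1],[[0,0,0],[0,16,0],-1],[[0,0,0],[0,18,0],-1],[[0,0,0],[0,8,0],-1],[[0,0,0],[0,-10,-20],-1],[[0,0,0],[0,-40,-50],-1],[[0,0,0],[0,-75,-85],-1],[[0,0,0],[0,-110,-120],-1]]'
python3 -m crank '[[[0,0,0],[0,-35,-20],-1],[[0,0,0],[0,-70,-40],-1],[[0,0,0],[0,-105,-60],-1],[[0,0,0],[0,-140,-60],-1],[[0,0,0],[0,-175,-60],-1],[[0,0,0],[0,-200,-60],-1],[[0,0,0],[0,-200,-60],-1],[[0,0,0],[0,-200,-60],-1]]'
python3 -c "
from h import *
tlook('t10');p,d=env.read_camera('side');cv2.imwrite('pics/s10.png',p[:,:,::-1])
a=cv2.imread('pics/t10.png');b=cv2.imread('pics/s10.png');cv2.imwrite('pics/f.png',cv2.resize(np.hstack([a,b]),None,fx=.71,fy=.71,interpolation=cv2.INTER_AREA))"
```

```text
time: 15.05
eef_pos: [623.0, 168.0, 5.2]
orientation: [0.004, -3.141, -0.001]
contact_force: [0.3, 0.8, 0.1]
grip_width: 0.005
grasp_force: 0.1
time: 15.72
eef_pos: [622.9, 63.4, 114.6]
orientation: [-0.002, -3.14, 0.003]
contact_force: [1.3, -0.0, 0.3]
grip_width: -0.003
grasp_force: 0.0
time: 16.38
eef_pos: [622.2, -137.8, 173.7]
orientation: [-0.01, -3.14, 0.004]
contact_force: [0.2, 0.2, -0.3]
grip_width: -0.002
grasp_force: 0.0
t [484. 228.] [ 1.   -0.01] 29.0
t [576. 229.] [1.   0.04] 30.0
t [635. 207.] [1.   0.05] 29.0
```

View pics/f.png

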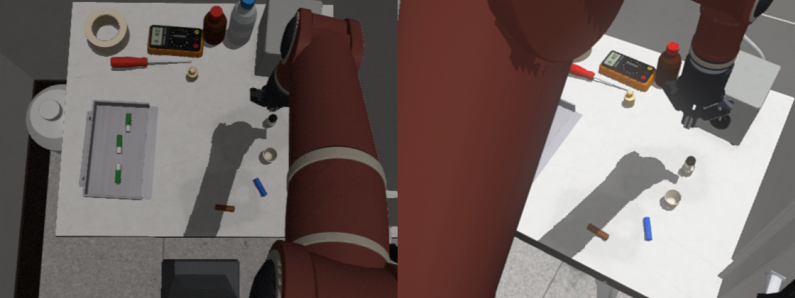

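The top view shows all three cells flat on the tray floor at (128,122), (119,143) and (118,174). The vial, crucible and weight are still standing where they were, and the arm is clear.

```bash
python3 -c "
from bench import env
print(env.hand_in())"
```

```text
the job is handed in; nothing more can be done
None
```

The job is handed in, with no verdict returned: all three cells were swept flat onto the tray floor in about 16 s of robot time, and the vial, crucible, weight and look-alikes show no sign of having moved in the final top view.

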